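# Press the stopper home in a spice jar with the lever press

## Robot

A 6-joint arm with a two-finger parallel gripper is mounted at the origin on the work surface. World frame = base frame: x ahead of the robot, y to its left, z up, the work surface at z = 0. Lengths are in m, angles in rad, forces in N, time in s.
With the tool pointing down it reaches from about 0.375 to 0.825 m from the base axis. Payload 5.5 kg.
Tool frame: the origin (TCP) lies midway between the tips of the shut fingers; the grasp point (between the pads) lies 19 mm behind it; z points along the fingers, y is the line along which they close (so a half turn about z gives the same grasp; the last joint's range is limited). The gripper opens to 85 mm and grips with 20 to 120 N. Pads are 22 mm wide; open, the fingers measure 114 mm over their backs; the gripper's body (76 mm by 85 mm) begins 54 mm behind the grasp point. The pads swing forward as they close: fully open they stand 13 mm farther back than shut.
Start: joints at [1.256, 0.314, -0.047, 1.21, 0, 1.571], TCP at [0.186, 0.571, 0.205] pointing down, gripper open.
Joint ranges: [-2.67, 2.67], [-0.69, 1.73], [-1.03, 1.25], [-2.08, 2.16], [-1.42, 1.45], [-3.14, 3.14]. Speed limits (rad/s): [2.39, 2.39, 3.01, 3.14, 3.14, 3.14].

## Interface

Orientations are given as a unit quaternion [w, x, y, z].
In Python, from plant import bot, vision, workorder gives the robot as it stands. The module is installed in compiled form; this text tells all that it offers.
- The arm moves only by the tool play_rows, never from a script. Its argument "plan" is a list of rows, each a list of 7 numbers: the turn, a rotation vector about the tool's x, y, z normalised to -1 to 1, where 1 is 45 degrees, then the shift along the tool's x, y, z normalised to -1 to 1, where 1 is 250 mm, then the opening, from -1 (shut) to 1 (fully open). A call has 1 to 10 rows; each row shifts and turns the commanded pose from where the row before left it, along the tool's axes as they then stand; what a row does not reach is not made up. A row lasts 1/10 s, in which the tool goes at most 50 mm and 8.59 degrees, less where a joint would pass 70% of its speed; a pose out of reach is approached as far as the arm can. A call with a number of a shift or a turn outside -1 to 1 is refused whole. A call with a gripper value outside its range is refused whole. The fingers move at their own pace and stop on an object; "grip_force" is the grip in N (left out, the last holds). Time passes only in rows, so rows that do not move let the fingers close. It gives the time, the measured TCP pose, the force, the opening and the grip force at its end, in the units of the state.
- bot.observe(): the state, without advancing time (a new reading comes with each control period).
- vision.read_camera(name): name is "scene" or "top"; returns (picture, depth): 420x560x3 uint8, blue, green, red; 420x560 float32, m along the optical axis (not along the pixel's ray), 0 where there is no reading.
- vision.calibration(name): a dict with "camera_matrix" (3x3 intrinsics, pixels), "dist" ([k1, k2, p1, p2, k3] as OpenCV has them; the pictures are not rectified), "rvec" (rotation vector, rad) and "tvec" (3), from world to camera coordinates, as OpenCV has them. Camera axes: x right, y down, z forward; pixel columns grow to the right and rows downward; lengths in m; the calibration is good to about 2 mm. A picture is of the moment at which its call begins. calibration takes no time and is no camera call.
- workorder.hand_in(): hands the job in; it is judged then, once.
The state is a dict: "clock": time; "joint_pos": joint angles; "qd": joint speeds; "effort": joint torques, N m; "position": TCP position; "orientation": TCP orientation; "force": force on the tool from outside, world axes, zero at the start; "ft_torque": the same for the moment, N m; "width": opening from 0.0 (shut) to 1.0 (fully open); "finger_force": force on a finger pad.
Only numpy, scipy, OpenCV 4.12 (cv2) and the standard library are available. Lean on these libraries where they do the work, as an engineer would, in place of code of your own. Each camera call takes 0.05 s, during which the arm holds its last target. There are 200 camera calls.

## Task

One of the two spice jars in the basket (the one with the cinnamon sticks) still has its stopper sticking out: lift it out, lay it in the lever press between the rails with its stopper towards the lever, and let go of it. Then swing the red-knobbed lever round until it comes up against a firm stop with the stopper fully home, and hold it there a moment with about 20 N on the knob (never over 35 N, for the jar is glass; do not push the stopper in with the fingers). Ease the lever all the way back to rest without letting it fly, and leave the jar lying in the press, the other jar in its basket, and the tumblers, the butter box and the milk jug where they stand.

Things in the scene. Friction and masses are not known exactly. Their poses are not given: they have to be found in the camera images.
- jar: square glass spice jar with cinnamon sticks inside, lying on its side; glass 40 mm wide (its y) and 40 mm high (z), 80 mm long (x, including a short round neck). Origin: centre of its underside as it lies; the jar's closed bottom end is at x = +40 mm, its neck's mouth at x = -40 mm, with the cork stopper beyond. About 0.17 kg.
- stopper (a joint): how far the cork stopper of jar has been pushed in, in m: 0 to 0.003 at the start (its head stands 9 to 12 mm off the mouth), 0.012 fully home (head against the glass). It slides stiffly (about 6 N) and stays where it is left.
- stopper_face (a point): centre of the outer face of the stopper's square cork head (30 x 30 mm, 10 mm thick), on the jar's long axis 20 mm above its underside; 62 mm from the jar's origin towards -x when the joint reads 0, 50 mm when fully home.
- jar_closed: the second square glass jar, same size and axes, dark berries inside, its stopper already home; lies beside the first in the basket (either may be on either side); stays there.
- basket: open rectangular blue plastic basket, fixed, 160 mm (x) by 222 mm (y), 45 mm high, walls and floor 6 mm; origin under its centre. The jars lie in it roughly along its x, 104 mm apart along y, stoppers towards -x.
- press: lever press, fixed, on a board 15 mm thick (x -100 to 100, y -60 to 130 mm). Origin at table level. The jar lies on the board along x at y = 0 between steel rails (inner faces y = +-24 mm, x -10 to 60 mm, 8 mm wide, tops 23 mm above the table), stopper towards -x, bottom end towards a green backstop, 56 mm high, whose face stands 60 to 80 mm along x (varies); pushed, the jar slides up to it.
- lever_pivot (a point): the lever's upright pivot axis, at table level: x = -36 mm, y = +100 mm from the press's origin. The steel lever arm is a level bar 20 mm wide, 28 to 42 mm above the table, with a round rubber pad of 16 mm radius 100 mm from the pivot and the red knob 200 mm from it.
- lever_pad (a point): centre of the round rubber pad on the lever (upright, 16 mm radius, 20 to 50 mm above the table), 100 mm from the pivot; its rim presses on the stopper.
- lever_knob (a point): top of the upright red knob at the lever's end (radius 10 mm, from 45 to 100 mm above the table); push its side. It moves on a level circle of 200 mm radius about the pivot.
- lever (a joint): swing of the lever, rad: 0 at rest (arm 0.65 rad short of square to the press's x, knob towards -x), growing as the knob goes towards the press's +x; somewhere from 0.5 to 0.8 with a stopper pressed home, depending on the unmeasured backstop; 0.85 at most. A spring drives it back: 1 N at the knob at rest, 3 N at the stop; the sliding stopper adds about 3 N.
- tumbler_a: glass tumbler, 72 mm across, 95 mm high, origin under its centre; stays.
- tumbler_b: second such tumbler; stays.
- butter_box: yellow plastic butter box, 92 x 147 x 59 mm, origin under its centre; stays.
- milk_jug: stainless steel milk jug, 92 mm across, 120 mm high, loop handle at its -y, origin under its centre; stays.

How it is judged:
By the outcome, as a careful person would: the job done as asked, in the order asked, and still so for the second after the job is handed in, with the robot touching nothing.
It also fails if it takes over 64 s, if anything falls off the work surface, if the arm or the gripper's body presses on something with over 40 N, if the wrist force passes 120 N, or if a joint passes its speed limit or range.

## Working session

There is one attempt and no reset: what is moved stays moved. The work goes in short steps, Python scripts to look and compute and a tool call to move; the robot and the scene stay as the last step left them, time stands still between calls to the robot, and variables do not carry over. Pictures are saved under pics/ and viewed, at most 10 in all, crops included, and the job is handed in when it is done.

Besides the shell and the picture viewer there is one more tool, called after "Request:" by a JSON object that holds its "name" and its "arguments", one argument or row to a line. play_rows: Moves the arm, as the interface text tells. Scaled input: -1 to 1 covers 250 mm each way for a shift and 45 degrees each way for a turn. Its arguments: {"type":"object","properties":{"plan":{"type":"array","items":{"type":"array","items":{"type":"number"}}},"grip_force":{"type":"number"}},"required":["plan"]}

```bash
mkdir -p pics
cat > h.py <<'E'
import numpy as np, cv2
from plant import bot, vision, workorder
def pts(name, depth):
    c=vision.calibration(name);K=np.array(c["camera_matrix"],float);d=np.array(c["dist"],float)
    R=cv2.Rodrigues(np.array(c["rvec"],float))[0];t=np.array(c["tvec"],float).ravel()
    h,w=depth.shape
    uv=np.stack(np.meshgrid(np.arange(w),np.arange(h)),-1).reshape(-1,1,2).astype(float)
    n=cv2.undistortPoints(uv,K,d).reshape(h,w,2)
    P=np.dstack([n*depth[...,None],depth])
    W=(P-t)@R; W[depth<=0]=np.nan
    return W
def ray(name,u,v,z):
    c=vision.calibration(name);K=np.array(c["camera_matrix"],float);d=np.array(c["dist"],float)
    R=cv2.Rodrigues(np.array(c["rvec"],float))[0];t=np.array(c["tvec"],float).ravel()
    n=cv2.undistortPoints(np.array([[[u,v]]],float),K,d).ravel()
    r=R.T@np.array([n[0],n[1],1]);o=-R.T@t
    return o+r*(z-o[2])/r[2]
E
python3 - <<'E'
from h import *
for n in("top","scene"):
    im,d=vision.read_camera(n);cv2.imwrite(f"pics/{n}0.png",cv2.resize(im,(784,588)));np.savez(f"{n}0.npz",im=im,d=d)
    c=vision.calibration(n);R=cv2.Rodrigues(np.array(c["rvec"]))[0];print(n,-R.T@np.array(c["tvec"]).ravel(),R[2])
s=bot.observe();print(s)
E
```

```text
top [ 0.37254263 -0.03519271  1.58507523] [ 0.14200436  0.01895153 -0.9896846 ]
scene [ 1.28893637 -0.05927988  0.9460442 ] [-0.64032339  0.02114124 -0.76781443]
{'clock': 0.1, 'joint_pos': array([ 1.25600304e+00,  3.14174672e-01, -4.79309114e-02,  1.21017652e+00,
       -3.44874738e-05,  1.57079686e+00]), 'qd': array([ 3.46426391e-04, -2.58914101e-03,  1.08340012e-03, -6.93381171e-05,
        1.80114675e-04,  9.51631808e-04]), 'effort': array([-2.43688773e-04, -5.40766525e+01,  3.40541732e+01,  1.11641825e-02,
       -4.09753170e-06,  2.60969166e-06]), 'position': array([0.18562165, 0.57001489, 0.2045303 ]), 'orientation': array([-9.94150553e-05,  1.56747775e-01,  9.87638387e-01, -7.36407526e-04]), 'force': array([-1.3215827 ,  0.08709823, -0.68356718]), 'ft_torque': array([ 0.03358681, -0.04002503, -0.00147598]), 'finger_force': 0.0, 'width': 1.0034066854274561}
```

View pics/top0.png

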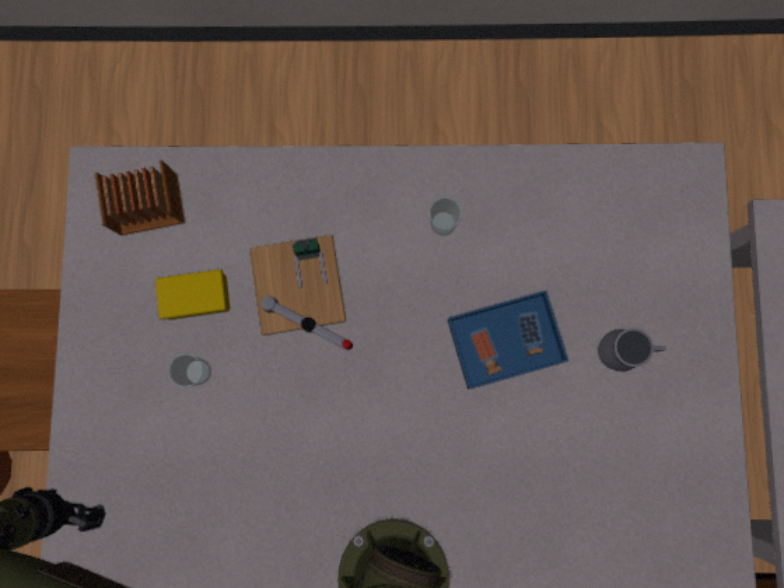

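View pics/scene0.png

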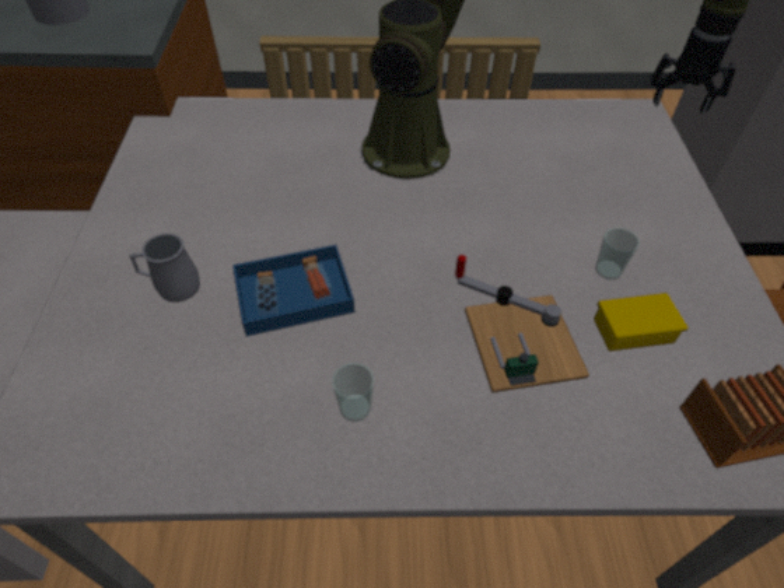

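The top view shows the press (pivot ~(270,304), knob ~(347,345)). The cinnamon jar is the left one in the basket (~(484,345)), with its stopper at ~(492,366). I'll enlarge both for a closer reading.

Run:
```python
from h import *
z=np.load("top0.npz");im=z["im"]
def crop(u0,v0,w,h,s):return cv2.resize(im[v0:v0+h,u0:u0+w],None,fx=s,fy=s,interpolation=cv2.INTER_CUBIC)
a=crop(170,160,90,85,6);b=crop(315,205,95,80,6)
im2=im
def grid(c,u0,v0,s):
    for u in range(0,c.shape[1],10*s):cv2.putText(c,str(u0+u//s),(u,8),0,.35,(255,255,255),1);c[::4,u]=255
    for v in range(0,c.shape[0],10*s):cv2.putText(c,str(v0+v//s),(0,v+10),0,.35,(255,255,255),1);c[v,::4]=255
    return c
cv2.imwrite("pics/press.png",grid(a,170,160,6));cv2.imwrite("pics/bask.png",grid(b,315,205,6))
W=pts("top",z["d"])
g=lambda z0,z1,x0,x1,y0,y1:(W[...,2]>z0)&(W[...,2]<z1)&(W[...,0]>x0)&(W[...,0]<x1)&(W[...,1]>y0)&(W[...,1]<y1)
# heights in the crops
np.set_printoptions(linewidth=250,precision=0,suppress=True)
print((W[240:275:2,325:405:4,2]*1000).round())
hsv=cv2.cvtColor(im,cv2.COLOR_BGR2HSV)
```

```text
[[39. 11.  4. 44. 43. 45. 48. 10.  5.  0.  8.  7. 39. 46. 47. 42.  8. 12. 25. -1.]
 [43.  6. 14. 42. 45. 42. 45.  4.  5. -1.  4.  5. 31. 48. 48. 49.  8.  5. 11. 44.]
 [47.  6.  3. 37. 51. 43. 51.  4.  8. 11.  5.  4. 19. 43. 40. 47.  3. 10.  7. 43.]
 [40.  1.  3. 13. 47. 46. 42.  7.  8.  6.  4.  5. 20. 43. 48. 33.  4.  3.  3. 45.]
 [22.  0.  9.  3. 40. 47. 43. 42. 10.  3.  7.  7.  4. 38. 42. 32.  9.  4.  7. 39.]
 [ 5.  3.  8. 12. 47. 44. 37. 51.  6.  5.  2.  3.  5. 48. 39. 39.  7.  3.  6. 31.]
 [ 8.  0.  5.  4. 45. 47. 48. 53.  2.  4. 11.  3.  5. 43. 36. 10.  6.  6.  9. 17.]
 [-6. 48.  7.  4. 31. 42. 41. 48.  6.  7.  7.  5.  9. -1.  7. 13.  1.  3. -0. 21.]
 [ 2. 41.  4.  4. 15. nan 46. 41.  5.  2. 11. 10.  5.  6.  2.  7. 11.  8.  1.  9.]
 [-2. 38.  8. 12.  9. 44. 42. 32.  5.  5.  7. 12.  2.  2.  8.  7.  7.  3. 11. 51.]
 [ 0. 36.  5.  4.  3. 28. 35. 35.  4.  4.  9.  2.  6.  6.  5. -3.  0. 43. 45.  1.]
 [ 1. 20. 12.  8.  7.  4. 33. 34.  7.  5.  7.  3.  7.  2.  8. 43. 45.  5. -2. -2.]
 [ 7. -3.  4.  7. 12.  6. 41. 45. 41.  5.  7.  4.  6. 41. 41.  0.  3. -6.  5.  2.]
 [ 7. -1. 14.  1.  5.  7. 43.  4.  2.  9.  8. 41. 43.  1.  1. -6. -5.  3. -6. -0.]
 [ 4. -1. 48.  7. 10.  4.  3.  7.  7.  5. 45. -4. -5.  1.  3. -2.  1.  3. -7. -3.]
 [ 0. -3. 44.  7.  1.  8.  7.  3. 39. 45. -1.  3. -3.  3.  3. -2.  6. -2.  2.  6.]
 [-1. -8. 49.  9.  2. 12. 49. 46. -3. -3.  1.  4.  0. -2.  1. -2.  1. -2.  5. -4.]
 [-8. -0. 29. -2. 41. 41.  2.  0.  3.  3. -2.  2. -0.  4.  0.  4. -2.  7. -4. -6.]]
```

View pics/press.png

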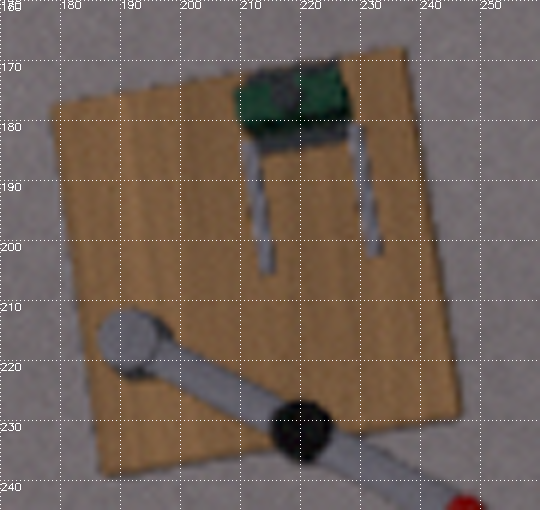

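View pics/bask.png

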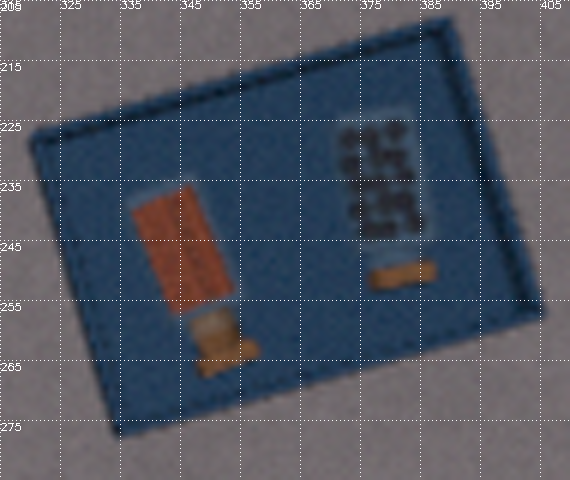

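The crops give board corners (178,177), (237,167.5), (246,228.5), (187.5,239). The cinnamon jar body spans about (337,240)–(353,254), with its stopper head at ~(353,264). The lever knob is near (247,246).

Run:
```python
from h import *
np.set_printoptions(precision=4,suppress=True)
z=np.load("top0.npz");im=z["im"];W=pts("top",z["d"])
L=np.array([[.1,.13],[.1,-.06],[-.1,-.06],[-.1,.13]])
C=np.array([ray("top",*p,.015)[:2] for p in[(178,177),(237,167.5),(246,228.5),(187.5,239)]])
A=np.c_[L-L.mean(0)];B=C-C.mean(0);H=A.T@B;U,S,V=np.linalg.svd(H);R=V.T@U.T
o=C.mean(0)-R@L.mean(0);print("press",o,np.degrees(np.arctan2(R[1,0],R[0,0])),"res",C-(L@R.T+o))
print("pivot pred",R@[-.036,.1]+o)
print("pivot meas z~.05",ray("top",191.5,216.5,.05),"pad",ray("top",220,231.5,.05))
hsv=cv2.cvtColor(im,cv2.COLOR_BGR2HSV);red=((hsv[...,0]<6)|(hsv[...,0]>174))&(hsv[...,1]>180)&(hsv[...,2]>70)
red[:,:180]=0;red[:,300:]=0;v,u=np.nonzero(red);print("knobpx",u.mean(),v.mean(),u.min(),u.max(),v.min(),v.max(),W[red][:,2].max());print("knob",ray("top",u.mean(),v.mean(),.09))
Bk=np.array([ray("top",*p,.045)[:2] for p in[(320,226.5),(389.5,208),(405,257),(334.5,277.5)]])
L=np.array([[.08,.111],[.08,-.111],[-.08,-.111],[-.08,.111]])
H=L.T@(Bk-Bk.mean(0));U,S,V=np.linalg.svd(H);R=V.T@U.T;o=Bk.mean(0);print("basket",o,np.degrees(np.arctan2(R[1,0],R[0,0])),"res",(Bk-o-L@R.T))
# jars
bl=(W[...,:2]-o)@R
m=(np.abs(bl[...,0])<.070)&(np.abs(bl[...,1])<.10)&(W[...,2]>.022)&(W[...,2]<.06)
n,lab,st,_=cv2.connectedComponentsWithStats(m.astype(np.uint8))
for i in range(1,n):
    if st[i,4]<60:continue
    P=W[lab==i];r=cv2.minAreaRect((P[:,:2]*1000).astype(np.float32));print("jar",st[i],r,cv2.boxPoints(r))
    pa=[ray("top",*q,.046)[:2] for q in np.argwhere(lab==i)[:,::-1]];pa=np.array(pa)
    c=pa.mean(0);w,v=np.linalg.eigh(np.cov((pa-c).T));a=v[:,1]*np.sign(v[0,1]);s=(pa-c)@a;t=(pa-c)@[-a[1],a[0]]
    print("c",c,"ang",np.degrees(np.arctan2(a[1],a[0])),"along",s.min(),s.max(),"across")
    for k in np.arange(-.06,.06,.008):
        q=(s>=k)&(s<k+.008)
        if q.sum()>2:print(round(k,3),q.sum(),t[q].min().round(4),t[q].max().round(4),t[q].mean().round(4))
for q in[(353,264),(337,239.5),(346.5,236),(353.5,253),(344,257)]:print(q,ray("top",*q,.046 if q[0]!=353 else .036))
```

```text
press [0.6276 0.1809] 9.63727757110368 res [[-0.0005 -0.0013]
 [-0.0022  0.0007]
 [ 0.0016  0.0037]
 [ 0.0011 -0.0031]]
pivot pred [0.5753 0.2735]
pivot meas z~.05 [0.5739 0.2718 0.05  ] pad [0.5279 0.1842 0.05  ]
knobpx 247.24 245.32 245 250 243 248 0.10562113328312454
knob [0.483  0.0976 0.09  ]
basket [ 0.4961 -0.2451] 15.523193925257166 res [[-0.0002 -0.002 ]
 [-0.0033  0.0008]
 [ 0.0027  0.0021]
 [ 0.0009 -0.0009]]
jar [370 222  18  32 402] ((510.39422607421875, -296.52642822265625), (89.63319396972656, 41.23823165893555), 10.503069877624512) [[ 462.5699 -284.4223]
 [ 470.0871 -324.9696]
 [ 558.2186 -308.6306]
 [ 550.7013 -268.0833]]
c [ 0.5116 -0.2945] ang 9.031021805039101 along -0.04690000975372763 0.04318926956964851 across
-0.052 10 -0.0139 0.0137 -0.0002
-0.044 27 -0.015 0.0155 0.0002
-0.036 29 -0.0137 0.0163 0.0006
-0.028 38 -0.0213 0.0211 -0.0008
-0.02 38 -0.0219 0.02 -0.0005
-0.012 40 -0.0211 0.0218 0.0003
-0.004 37 -0.0217 0.0207 0.0001
0.004 37 -0.021 0.0191 -0.0003
0.012 37 -0.0197 0.021 0.0003
0.02 39 -0.0208 0.0217 0.0006
0.028 37 -0.0195 0.0206 0.001
0.036 33 -0.0
[... 235 characters left out ...]
3]]
c [ 0.4738 -0.1964] ang 20.846632003210086 along -0.052584558431684796 0.04585410259963358 across
-0.052 29 -0.0152 0.0149 -0.0001
-0.044 21 -0.0102 0.011 0.0004
-0.036 25 -0.0135 0.015 0.0009
-0.028 34 -0.0197 0.0194 -0.0001
-0.02 36 -0.0208 0.02 -0.0006
-0.012 38 -0.0197 0.0206 0.0001
-0.004 36 -0.0208 0.0201 -0.0003
0.004 37 -0.0197 0.0206 0.0005
0.012 38 -0.0208 0.0201 -0.0006
0.02 37 -0.0197 0.0207 0.0005
0.028 37 -0.0208 0.0201 -0.001
0.036 37 -0.0197 0.0207 0.0009
0.044 8 -0.0141 0.0146 0.0002
(353, 264) [ 0.4307 -0.2173  0.036 ]
(337, 239.5) [ 0.5037 -0.1695  0.046 ]
(346.5, 236) [ 0.5143 -0.1982  0.046 ]
(353.5, 253) [ 0.4631 -0.2182  0.046 ]
(344, 257) [ 0.4511 -0.1896  0.046 ]
```

```bash
cat >> h.py <<'E'
from scipy.spatial.transform import Rotation as Ro
def pose():
    s=bot.observe();return s,np.array(s["position"]),Ro.from_quat(np.array(s["orientation"])[[1,2,3,0]]).as_matrix()
def go(*targets,yaw=None):
    """yaw: wanted world angle of tool y, deg. turn first, then shifts (units of 250mm / 45deg), tool straight down"""
    s,p,R=pose()
    print("t %.1f"%s["clock"],"p",p.round(4),"F",np.round(s["force"],1),"w",round(float(s["width"]),3),"q",np.round(s["joint_pos"],2))
    if yaw is not None:
        a=np.radians(yaw);y=np.array([np.cos(a),np.sin(a),0]);zz=np.array([0,0,-1.]);G=np.c_[np.cross(y,zz),y,zz]
        print("turn",(Ro.from_matrix(R.T@G).as_rotvec()/np.radians(45)).round(3));R=G
    for t in targets:
        t=np.array(t);d=R.T@(t-p)/.25;print("shift",d.round(3),"dist mm",(np.linalg.norm(t-p)*1e3).round(1));p=t
E
python3 - <<'E'
from h import *
go([.46,.22,.2],[.479,-.1944,.16],yaw=110.85)
z=np.load("top0.npz");W=pts("top",z["d"]);a=np.radians(9.64);R=np.array([[np.cos(a),-np.sin(a)],[np.sin(a),np.cos(a)]])
L=(W[...,:2]-[.6272,.1803])@R
m=(L[...,0]>.03)&(L[...,0]<.14)&(abs(L[...,1])<.05)&(W[...,2]>.045)&(W[...,2]<.07)
P=L[m];print(m.sum(),np.percentile(P,[2,10,50,90,98],axis=0).round(4))
for n in(0,1):
  for sgn in(1,):
    pass
for lo in (.020,):
    m=(L[...,0]>-.015)&(L[...,0]<.05)&(abs(L[...,1])<.045)&(W[...,2]>.02)&(W[...,2]<.03)&(z["im"].max(2)>0)
for q in[(214.5,205),(232,202.5),(211,183.5),(229,180.5)]:
    print("rail",q,(ray("top",*q,.023)[:2]-[.6272,.1803])@R)
for q in[(209.5,176),(225.5,171),(212,183),(228,178)]:print("bs",q,(ray("top",*q,.056)[:2]-[.6272,.1803])@R)
E
```

```text
t 0.1 p [0.1856 0.57   0.2045] F [-1.3  0.1 -0.7] w 1.003 q [ 1.26  0.31 -0.05  1.21 -0.    1.57]
turn [-0.002 -0.001 -0.864]
shift [-0.527 -1.699  0.018] dist mm 444.8
shift [ 0.519 -1.576  0.16 ] dist mm 416.8
126 [[ 0.0618 -0.025 ]
 [ 0.0626 -0.0208]
 [ 0.07   -0.0001]
 [ 0.0793  0.0241]
 [ 0.0822  0.0286]]
rail (214.5, 205) [-0.00928872  0.02830786]
rail (232, 202.5) [-0.01073835 -0.02649703]
rail (211, 183.5) [0.05976947 0.02902395]
rail (229, 180.5) [ 0.05964589 -0.0278952 ]
bs (209.5, 176) [0.07635395 0.0259058 ]
bs (225.5, 171) [ 0.08347764 -0.02482562]
bs (212, 183) [0.0534604  0.02157697]
bs (228, 178) [ 0.06054462 -0.0290606 ]
```

Request:
{"name": "play_rows", "arguments": {
  "plan": [
    [0, 0, -0.173, 0, 0, 0, 1],
    [0, 0, -0.173, 0, 0, 0, 1],
    [0, 0, -0.173, 0, 0, 0, 1],
    [0, 0, -0.173, 0, 0, 0, 1],
    [0, 0, -0.172, 0, 0, 0, 1],
    [0, 0, 0, -0.053, -0.17, 0, 1],
    [0, 0, 0, -0.053, -0.17, 0, 1],
    [0, 0, 0, -0.053, -0.17, 0, 1],
    [0, 0, 0, -0.053, -0.17, 0, 1],
    [0, 0, 0, -0.053, -0.17, 0, 1]
  ]
}}

```text
clock: 1.1
position: [0.3239, 0.3938, 0.205]
orientation: [-0.0, -0.181, 0.983, -0.0]
force: [0.5, 0.4, 0.2]
width: 0.999
finger_force: 0.0
```

Request:
{"name": "play_rows", "arguments": {
  "plan": [
    [0, 0, 0, -0.053, -0.17, 0, 1],
    [0, 0, 0, -0.053, -0.17, 0, 1],
    [0, 0, 0, -0.053, -0.17, 0, 1],
    [0, 0, 0, -0.053, -0.17, 0, 1],
    [0, 0, 0, -0.053, -0.17, 0, 1],
    [0, 0, 0, 0.052, -0.158, 0, 1],
    [0, 0, 0, 0.052, -0.158, 0, 1],
    [0, 0, 0, 0.052, -0.158, 0, 1],
    [0, 0, 0, 0.052, -0.158, 0, 1],
    [0, 0, 0, 0.052, -0.158, 0, 1]
  ]
}}

```text
clock: 2.1
position: [0.4699, 0.0111, 0.2051]
orientation: [-0.0, -0.181, 0.983, 0.0]
force: [1.4, 1.4, -0.5]
width: 0.998
finger_force: 0.0
```

```bash
python3 -c "
from h import *
go([.479,-.1944,.1],[.479,-.1944,.014],yaw=110.85)"
```

```text
t 2.1 p [0.4699 0.0111 0.2051] F [ 1.4  1.4 -0.5] w 0.998 q [ 0.02  0.07 -0.35  1.15  0.   -0.34]
turn [ 0. -0. -0.]
shift [ 0.259 -0.781  0.42 ] dist mm 231.0
shift [0.    0.    0.344] dist mm 86.0
```

Request:
{"name": "play_rows", "arguments": {
  "plan": [
    [0, 0, 0, 0.052, -0.156, 0.02, 0.4],
    [0, 0, 0, 0.052, -0.156, 0.08, 0.4],
    [0, 0, 0, 0.052, -0.156, 0.1, 0.4],
    [0, 0, 0, 0.052, -0.156, 0.11, 0.4],
    [0, 0, 0, 0.051, -0.157, 0.11, 0.4],
    [0, 0, 0, 0, 0, 0.08, 0.4],
    [0, 0, 0, 0, 0, 0.08, 0.4],
    [0, 0, 0, 0, 0, 0, 0.4]
  ]
}}

```text
clock: 2.9
position: [0.4765, -0.1921, 0.0574]
orientation: [-0.002, -0.18, 0.984, 0.002]
force: [-0.7, 0.2, 0.2]
width: 0.7
finger_force: 0.0
```

Run:
```python
from h import *
go([.479,-.1944,.014],yaw=110.85)
a,_=vision.read_camera("top");b,_=vision.read_camera("scene")
f=lambda im,u,v:cv2.resize(im[v:v+90,u:u+80],None,fx=5,fy=5,interpolation=cv2.INTER_CUBIC)
cv2.imwrite("pics/g1.png",np.hstack([f(a,315,200),f(b,165,155)]))
```

```text
t 2.9 p [ 0.4765 -0.1921  0.0574] F [-0.7  0.2  0.2] w 0.7 q [-0.38  0.27 -0.47  0.84  0.   -0.75]
turn [ 0.005 -0.005 -0.001]
shift [-0.006 -0.012  0.174] dist mm 43.5
```

View pics/g1.png

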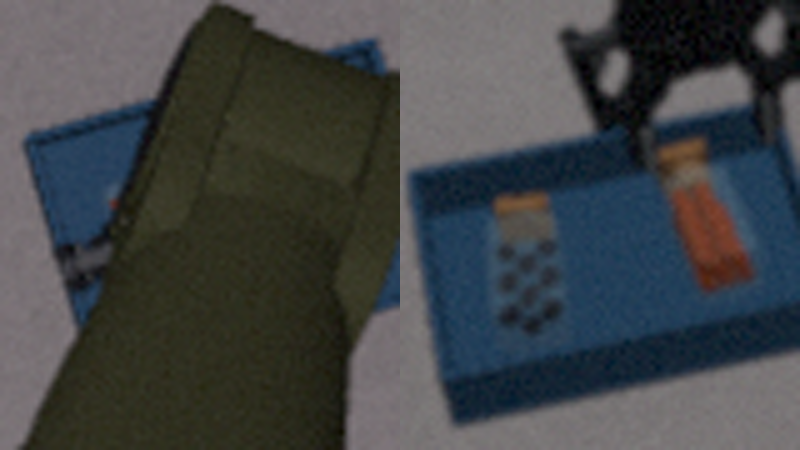

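The gripper straddles the cinnamon jar. Its left finger looks close to the basket's left wall (top px ~(327–340, 252)), so I'll check that clearance with depth.

Run:
```python
from h import *
np.set_printoptions(precision=0,suppress=True,linewidth=200)
im,d=vision.read_camera("top");W=pts("top",d)
s,p,R=pose()
T=(W-p)@R*1000
m=(abs(T[...,0])<25)&(T[...,2]<5)&(T[...,2]>-90)&(abs(T[...,1])<75)&(W[...,2]>.052)
m[:,400:]=0
v,u=np.nonzero(m);o=np.argsort(T[m][:,1])
q=T[m]
for lo in range(-75,75,5):
    k=(q[:,1]>=lo)&(q[:,1]<lo+5)
    if k.sum():print(lo,k.sum(),"toolz",q[k,2].min(),np.median(q[k,2]),q[k,2].max())
a=np.radians(15.5);B=np.array([[np.cos(a),-np.sin(a)],[np.sin(a),np.cos(a)]])
print("tcp in basket mm",(p[:2]-[.496,-.2451])@B*1000)
```

```text
40 9 toolz -89.56786357378137 -84.99366407040742 -57.8115137578053
45 3 toolz -89.82615339678594 -81.61670273455252 -74.30155699337227
55 1 toolz -86.79706183385842 -86.79706183385842 -86.79706183385842
tcp in basket mm [-2. 55.]
```

Request:
{"name": "play_rows", "arguments": {
  "plan": [
    [0, 0, 0, 0, 0, 0.04, 0.3],
    [0, 0, 0, 0, 0, 0.04, 0.3],
    [0, 0, 0, 0, 0, 0, 0.3],
    [0, 0, 0, 0, 0, 0, 0.3]
  ]
}}

```text
clock: 3.45
position: [0.479, -0.1925, 0.04]
orientation: [-0.0, -0.181, 0.983, 0.0]
force: [0.5, 0.3, 0.3]
width: 0.651
finger_force: 0.0
```

```bash
python3 -c "
from h import *
go([.479,-.1944,.014],yaw=110.85)"
```

```text
t 3.5 p [ 0.479  -0.1925  0.04  ] F [0.5 0.3 0.3] w 0.651 q [-0.38  0.29 -0.49  0.8  -0.   -0.75]
turn [ 0.001 -0.001  0.   ]
shift [ 0.003 -0.007  0.104] dist mm 26.1
```

Request:
{"name": "play_rows", "arguments": {
  "plan": [
    [0, 0, 0, 0.003, -0.007, 0.035, 0.3],
    [0, 0, 0, 0, 0, 0.035, 0.3],
    [0, 0, 0, 0, 0, 0.034, 0.3],
    [0, 0, 0, 0, 0, 0, 0.3],
    [0, 0, 0, 0, 0, 0, -1],
    [0, 0, 0, 0, 0, 0, -1],
    [0, 0, 0, 0, 0, 0, -1],
    [0, 0, 0, 0, 0, 0, -1]
  ],
  "grip_force": 35
}}

```text
clock: 4.25
position: [0.4794, -0.1946, 0.0144]
orientation: [0.0, -0.181, 0.983, -0.0]
force: [-0.2, -0.4, -1.3]
width: 0.449
finger_force: 35.4
```

Request:
{"name": "play_rows", "arguments": {
  "plan": [
    [0, 0, 0, 0, 0, -0.08, -1],
    [0, 0, 0, 0, 0, -0.13, -1],
    [0, 0, 0, 0, 0, -0.13, -1],
    [0, 0, 0, 0, 0, -0.13, -1],
    [0, 0, 0.125, 0, 0, -0.07, -1],
    [0, 0, 0.125, 0, 0, 0, -1],
    [0, 0, 0, 0, 0, 0, -1],
    [0, 0, 0, 0, 0, 0, -1]
  ]
}}

```text
clock: 5.05
position: [0.4787, -0.1944, 0.1488]
orientation: [-0.0, -0.085, 0.996, 0.0]
force: [-0.4, 0.3, -1.8]
width: 0.454
finger_force: 36.0
```

```bash
python3 -c "
from h import *
go([.6442,.1835,.15],[.6442,.1835,.0245],yaw=99.64)"
```

```text
t 5.0 p [ 0.4787 -0.1944  0.1488] F [-0.4  0.3 -1.8] w 0.454 q [-0.39  0.19 -0.34  1.04  0.   -0.56]
turn [ 0.001 -0.001  0.002]
shift [-0.906  1.379 -0.005] dist mm 412.5
shift [0.    0.    0.502] dist mm 125.5
```

Weight is carried. Move over the press in 10 rows, then lower part way and look.

Request:
{"name": "play_rows", "arguments": {
  "plan": [
    [0, 0, 0, -0.09, 0.138, 0, -1],
    [0, 0, 0, -0.091, 0.138, 0, -1],
    [0, 0, 0, -0.09, 0.138, 0, -1],
    [0, 0, 0, -0.091, 0.138, 0, -1],
    [0, 0, 0, -0.09, 0.138, 0, -1],
    [0, 0, 0, -0.091, 0.138, 0, -1],
    [0, 0, 0, -0.09, 0.138, 0, -1],
    [0, 0, 0, -0.091, 0.138, 0, -1],
    [0, 0, 0, -0.09, 0.138, 0, -1],
    [0, 0, 0, -0.091, 0.137, 0, -1]
  ]
}}

```text
clock: 6.05
position: [0.6446, 0.1845, 0.1481]
orientation: [-0.001, -0.085, 0.996, -0.0]
force: [0.2, 0.4, -2.3]
width: 0.451
finger_force: 36.1
```

Request:
{"name": "play_rows", "arguments": {
  "plan": [
    [0, 0, 0, 0, 0, 0.1, -1],
    [0, 0, 0, 0, 0, 0.1, -1],
    [0, 0, 0, 0, 0, 0.1, -1],
    [0, 0, 0, 0, 0, 0.02, -1],
    [0, 0, 0, 0, 0, 0, -1],
    [0, 0, 0, 0, 0, 0, -1]
  ]
}}

```text
clock: 6.65
position: [0.6455, 0.183, 0.0702]
orientation: [0.0, -0.084, 0.996, 0.0]
force: [-0.5, 0.3, -1.3]
width: 0.447
finger_force: 36.1
```

Run:
```python
from h import *
go([.6442,.1835,.0245],yaw=99.64)
a,_=vision.read_camera("top");b,_=vision.read_camera("scene");np.savez("g2.npz",a=a,b=b)
f=lambda im,u,v:cv2.resize(im[v:v+90,u:u+80],None,fx=5,fy=5,interpolation=cv2.INTER_CUBIC)
cv2.imwrite("pics/g2.png",np.hstack([f(a,175,160),f(b,330,200)]))
```

```text
t 6.7 p [0.6455 0.183  0.0702] F [-0.5  0.3 -1.3] w 0.447 q [ 0.28  0.52 -0.05  0.99  0.    0.11]
turn [ 0.     0.001 -0.001]
shift [0.005 0.003 0.183] dist mm 45.8
```

View pics/g2.png

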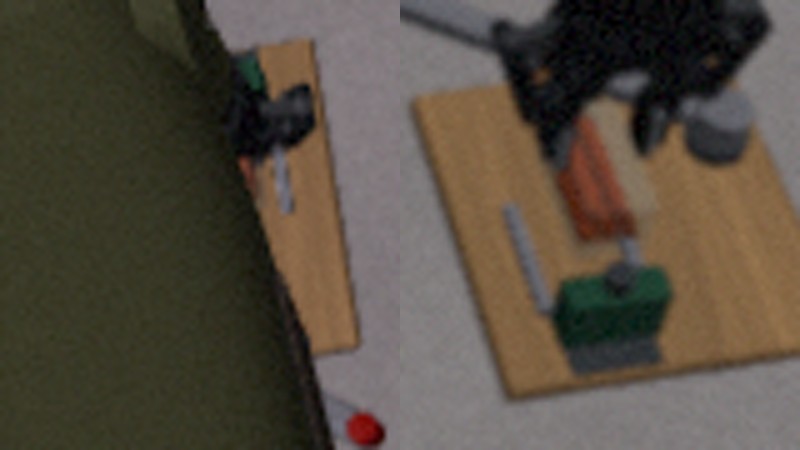

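The jar is held level above the press, between the rails and just short of the backstop (scene crop ~(600,190)). Lowering it.

Request:
{"name": "play_rows", "arguments": {
  "plan": [
    [0, 0, 0, 0.004, 0.003, 0.06, -1],
    [0, 0, 0, 0, 0, 0.06, -1],
    [0, 0, 0, 0, 0, 0.03, -1],
    [0, 0, 0, 0, 0, 0.016, -1],
    [0, 0, 0, 0, 0, 0, -1],
    [0, 0, 0, 0, 0, 0, -1]
  ]
}}

```text
clock: 7.35
position: [0.6441, 0.1836, 0.0281]
orientation: [0.0, -0.084, 0.996, 0.0]
force: [-0.3, 0.5, -2.2]
width: 0.45
finger_force: 36.1
```

Request:
{"name": "play_rows", "arguments": {
  "plan": [
    [0, 0, 0, 0, 0, 0.008, -1],
    [0, 0, 0, 0, 0, 0.008, -1],
    [0, 0, 0, 0, 0, 0, -1],
    [0, 0, 0, 0, 0, 0, -1]
  ]
}}

```text
clock: 7.75
position: [0.6437, 0.1836, 0.0238]
orientation: [-0.0, -0.084, 0.996, -0.0]
force: [0.1, -0.1, -2.2]
width: 0.449
finger_force: 36.1
```

Request:
{"name": "play_rows", "arguments": {
  "plan": [
    [0, 0, 0, 0, 0, 0.005, -1],
    [0, 0, 0, 0, 0, 0, -1],
    [0, 0, 0, 0, 0, 0, -1]
  ]
}}

```text
clock: 8.05
position: [0.644, 0.1835, 0.0234]
orientation: [0.0, -0.084, 0.996, 0.0]
force: [-2.8, -1.2, 5.2]
width: 0.453
finger_force: 36.9
```

Contact (force on z positive). Release and rise.

Request:
{"name": "play_rows", "arguments": {
  "plan": [
    [0, 0, 0, 0, 0, 0, -0.02],
    [0, 0, 0, 0, 0, 0, 0.1],
    [0, 0, 0, 0, 0, 0, 0.3],
    [0, 0, 0, 0, 0, 0, 0.3],
    [0, 0, 0, 0, 0, -0.04, 0.3],
    [0, 0, 0, 0, 0, -0.08, 0.3],
    [0, 0, 0, 0, 0, -0.12, 0.3],
    [0, 0, 0, 0, 0, -0.15, 0.3],
    [0, 0, 0, 0, 0, -0.15, 0.3],
    [0, 0, 0, 0, 0, 0, 0.3]
  ]
}}

```text
clock: 9.05
position: [0.6475, 0.1846, 0.1649]
orientation: [0.005, -0.084, 0.996, 0.001]
force: [0.4, 0.0, -0.1]
width: 0.649
finger_force: 0.0
```

Run:
```python
from h import *
go([.40,.02,.16],yaw=99.64)
```

```text
t 9.1 p [0.6475 0.1846 0.1649] F [ 0.4  0.  -0.1] w 0.649 q [ 0.28  0.46  0.07  1.17 -0.    0.11]
turn [ 0.001  0.013 -0.001]
shift [ 1.086 -0.483  0.02 ] dist mm 297.3
```

Request:
{"name": "play_rows", "arguments": {
  "plan": [
    [0, 0.013, 0.1, 0, 0, 0, -1],
    [0, 0, 0, 0.15, -0.06, 0, -1],
    [0, 0, 0, 0.17, -0.07, 0, -1],
    [0, 0, 0, 0.17, -0.07, 0, -1],
    [0, 0, 0, 0.17, -0.07, 0, -1],
    [0, 0, 0, 0.15, -0.06, 0, -1],
    [0, 0, 0, 0, 0, 0, -1],
    [0, 0, 0, 0, 0, 0, -1]
  ],
  "grip_force": 20
}}

```text
clock: 9.85
position: [0.4492, 0.0832, 0.1603]
orientation: [-0.004, -0.044, 0.999, -0.0]
force: [0.7, 0.3, 0.3]
width: 0.004
finger_force: 0.0
```

Run:
```python
from h import *
im,d=vision.read_camera("top");W=pts("top",d)
go([.4327,.0923,.06],yaw=95)
a,_=vision.read_camera("top");b,_=vision.read_camera("scene")
f=lambda im,u,v:cv2.resize(im[v:v+90,u:u+80],None,fx=5,fy=5,interpolation=cv2.INTER_CUBIC)
cv2.imwrite("pics/g3.png",np.hstack([f(a,175,160),f(b,320,180)]))
```

```text
t 9.9 p [0.4503 0.0836 0.1603] F [-0.  -0.4  0.3] w 0.003 q [ 0.18  0.08 -0.44  1.06  0.    0.09]
turn [-0.    -0.01   0.002]
shift [0.067 0.041 0.401] dist mm 102.2
```

View pics/g3.png

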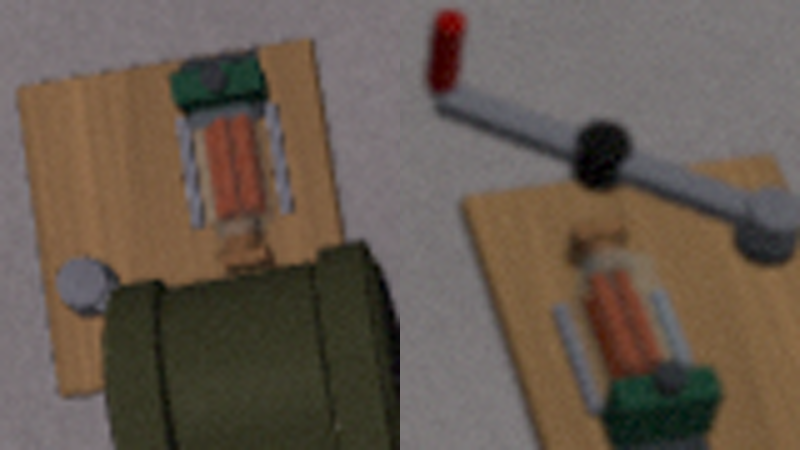

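The jar lies squarely between the rails near the backstop, stopper towards the lever (top crop (245,245)). Next I descend behind the knob with the fingers shut.

Request:
{"name": "play_rows", "arguments": {
  "plan": [
    [0, -0.01, 0, 0.067, 0.041, 0, -1],
    [0, 0, 0, 0, 0, 0.12, -1],
    [0, 0, 0, 0, 0, 0.14, -1],
    [0, 0, 0, 0, 0, 0.14, -1],
    [0, 0, 0, 0, 0, 0, -1],
    [0, 0, 0, 0, 0, 0, -1]
  ]
}}

```text
clock: 10.6
position: [0.4317, 0.0923, 0.0599]
orientation: [-0.002, -0.045, 0.999, -0.0]
force: [-0.2, -0.0, 0.9]
width: -0.004
finger_force: 0.0
```

Run:
```python
from h import *
c=np.array([.5746,.2727]);n=np.array([np.cos(np.radians(5)),np.sin(np.radians(5))])
k=lambda t:c+.2*np.array([np.cos(-np.pi/2-(.65-t)+np.radians(9.64)),np.sin(-np.pi/2-(.65-t)+np.radians(9.64))])
print(k(0),k(.6))
go(*[[*(k(t)-.026*n),.06] for t in np.arange(0,.651,.05)],yaw=95)
```

```text
[0.48193381 0.09546293] [0.59819487 0.07409667]
t 10.6 p [0.4317 0.0923 0.0599] F [-0.2 -0.   0.9] w -0.004 q [ 0.21  0.14 -0.62  0.81 -0.    0.12]
turn [-0.001 -0.005  0.003]
shift [-0.097 -0.005 -0.001] dist mm 24.4
shift [-0.034 -0.021  0.   ] dist mm 10.0
shift [-0.035 -0.019  0.   ] dist mm 10.0
shift [-0.036 -0.017  0.   ] dist mm 10.0
shift [-0.037 -0.015  0.   ] dist mm 10.0
shift [-0.038 -0.013  0.   ] dist mm 10.0
shift [-0.038 -0.012  0.   ] dist mm 10.0
shift [-0.039 -0.01   0.   ] dist mm 10.0
shift [-0.039 -0.008  0.   ] dist mm 10.0
shift [-0.04  -0.006  0.   ] dist mm 10.0
shift [-0.04  -0.004  0.   ] dist mm 10.0
shift [-0.04  -0.002  0.   ] dist mm 10.0
shift [-0.04  0.    0.  ] dist mm 10.0
shift [-0.04   0.002  0.   ] dist mm 10.0
```

Request:
{"name": "play_rows", "arguments": {
  "plan": [
    [0, -0.005, 0, -0.04, -0.002, 0, -1],
    [0, 0, 0, -0.03, -0.002, 0, -1],
    [0, 0, 0, -0.014, -0.001, 0, -1],
    [0, 0, 0, -0.014, 0, 0, -1],
    [0, 0, 0, -0.017, -0.01, 0, -1],
    [0, 0, 0, -0.017, -0.01, 0, -1],
    [0, 0, 0, -0.017, -0.01, 0, -1],
    [0, 0, 0, -0.018, -0.009, 0, -1],
    [0, 0, 0, -0.018, -0.009, 0, -1],
    [0, 0, 0, -0.018, -0.008, 0, -1]
  ]
}}

```text
clock: 11.6
position: [0.483, 0.0805, 0.0595]
orientation: [0.0, -0.044, 0.999, -0.001]
force: [-3.2, -2.8, 0.5]
width: 0.0
finger_force: 1.6
```

Run:
```python
from h import *
s,p,R=pose();print(p,s["force"])
b,_=vision.read_camera("scene");a,_=vision.read_camera("top")
f=lambda im,u,v:cv2.resize(im[v:v+90,u:u+80],None,fx=5,fy=5,interpolation=cv2.INTER_CUBIC)
cv2.imwrite("pics/g4.png",np.hstack([f(a,195,170),f(b,310,170)]))
```

```text
[0.48300893 0.08050067 0.05950791] [-3.15587422 -2.82698044  0.47396819]
```

View pics/g4.png

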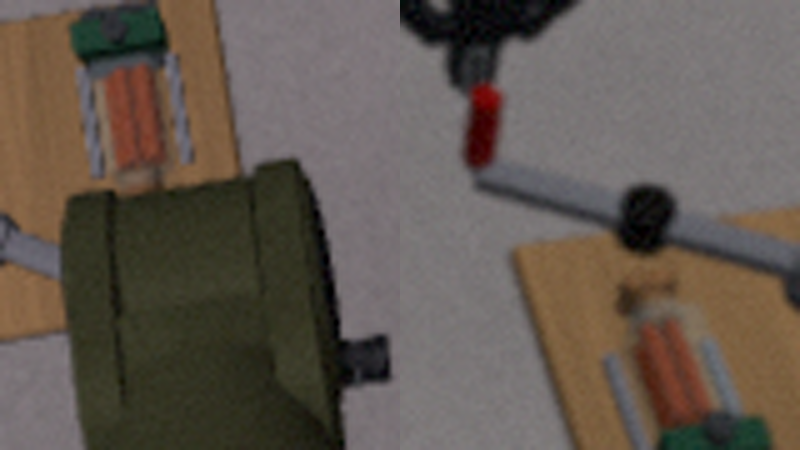

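The shut fingers bear on the knob at its centre and the lever is moving (knob at scene crop (483,120)). Continuing along the arc.

Request:
{"name": "play_rows", "arguments": {
  "plan": [
    [0, 0, 0, -0.018, -0.008, 0, -1],
    [0, 0, 0, -0.018, -0.008, 0, -1],
    [0, 0, 0, -0.018, -0.007, 0, -1],
    [0, 0, 0, -0.019, -0.007, 0, -1],
    [0, 0, 0, -0.019, -0.006, 0, -1],
    [0, 0, 0, -0.019, -0.006, 0, -1],
    [0, 0, 0, -0.019, -0.006, 0, -1],
    [0, 0, 0, -0.019, -0.005, 0, -1]
  ]
}}

```text
clock: 12.5
position: [0.5222, 0.0714, 0.0599]
orientation: [0.001, -0.044, 0.999, -0.0]
force: [-2.8, -1.8, -1.6]
width: -0.005
finger_force: 1.5
```

Request:
{"name": "play_rows", "arguments": {
  "plan": [
    [0, 0, 0, -0.019, -0.005, 0, -1],
    [0, 0, 0, -0.019, -0.005, 0, -1],
    [0, 0, 0, -0.012, -0.002, 0, -1],
    [0, 0, 0, -0.012, -0.002, 0, -1]
  ]
}}

```text
clock: 12.9
position: [0.5378, 0.0693, 0.06]
orientation: [0.001, -0.044, 0.999, -0.0]
force: [-3.5, -2.4, -0.9]
width: -0.002
finger_force: 1.5
```

```bash
cat >> h.py <<'E'
def th(d=.022):
    s,p,R=pose();n=np.array([np.cos(np.radians(5)),np.sin(np.radians(5))])
    v=p[:2]+d*n-[.5746,.2727];print("theta",.65-np.radians(9.64)+np.arctan2(v[0],-v[1]),"r",np.linalg.norm(v),"p",p.round(4),"F",s["force"].round(1))
E
python3 -c "
from h import *
th()"
```

```text
theta 0.40786569872429357 r 0.20200134846217108 p [0.5378 0.0693 0.06  ] F [-3.5 -2.4 -0.9]
```

Request:
{"name": "play_rows", "arguments": {
  "plan": [
    [0, 0, 0, -0.01, -0.0015, 0, -1],
    [0, 0, 0, -0.01, -0.0015, 0, -1],
    [0, 0, 0, -0.01, -0.001, 0, -1],
    [0, 0, 0, -0.01, -0.001, 0, -1],
    [0, 0, 0, -0.01, -0.001, 0, -1],
    [0, 0, 0, -0.01, -0.001, 0, -1]
  ]
}}

```text
clock: 13.5
position: [0.5526, 0.0688, 0.0599]
orientation: [0.001, -0.044, 0.999, -0.0]
force: [-3.5, -3.8, -0.3]
width: -0.001
finger_force: 1.9
```

Request:
{"name": "play_rows", "arguments": {
  "plan": [
    [0, 0, 0, -0.008, -0.001, 0, -1],
    [0, 0, 0, -0.008, -0.001, 0, -1],
    [0, 0, 0, -0.008, 0, 0, -1],
    [0, 0, 0, -0.008, 0, 0, -1]
  ]
}}

```text
clock: 13.9
position: [0.5598, 0.0686, 0.0599]
orientation: [0.0, -0.044, 0.999, -0.001]
force: [-5.8, -5.5, 2.1]
width: -0.004
finger_force: 3.2
```

```bash
python3 -c "
from h import *
th()"
```

```text
theta 0.5170577678842206 r 0.20230920258584362 p [0.5598 0.0686 0.0599] F [-5.8 -5.5  2.1]
```

Request:
{"name": "play_rows", "arguments": {
  "plan": [
    [0, 0, 0, -0.006, -0.003, 0, -1],
    [0, 0, 0, -0.006, -0.003, 0, -1],
    [0, 0, 0, -0.006, -0.003, 0, -1]
  ]
}}

```text
clock: 14.2
position: [0.5645, 0.0683, 0.0599]
orientation: [0.0, -0.045, 0.999, 0.001]
force: [-4.9, 0.1, 0.7]
width: -0.002
finger_force: 2.8
```

Request:
{"name": "play_rows", "arguments": {
  "plan": [
    [0, 0, 0, -0.004, -0.001, 0, -1],
    [0, 0, 0, -0.004, 0, 0, -1]
  ]
}}

```text
clock: 14.4
position: [0.5665, 0.0683, 0.0599]
orientation: [0.0, -0.045, 0.999, 0.001]
force: [-6.0, -0.2, 1.1]
width: 0.003
finger_force: 2.9
```

Request:
{"name": "play_rows", "arguments": {
  "plan": [
    [0, 0, 0, -0.004, 0, 0, -1],
    [0, 0, 0, -0.004, 0, 0, -1],
    [0, 0, 0, -0.004, 0, 0, -1]
  ]
}}

```text
clock: 14.7
position: [0.5694, 0.0684, 0.0599]
orientation: [0.0, -0.045, 0.999, 0.001]
force: [-5.2, -0.9, 2.0]
width: 0.002
finger_force: 3.0
```

Request:
{"name": "play_rows", "arguments": {
  "plan": [
    [0, 0, 0, -0.004, 0, 0, -1],
    [0, 0, 0, -0.004, 0, 0, -1]
  ]
}}

```text
clock: 14.9
position: [0.5714, 0.0684, 0.0599]
orientation: [0.0, -0.045, 0.999, 0.001]
force: [-5.8, -1.4, 0.8]
width: 0.001
finger_force: 3.0
```

```bash
python3 -c "
from h import *
th()"
```

```text
theta 0.5740563399470694 r 0.2032311149959322 p [0.5714 0.0684 0.0599] F [-5.8 -1.4  0.8]
```

Request:
{"name": "play_rows", "arguments": {
  "plan": [
    [0, 0, 0, -0.004, 0, 0, -1],
    [0, 0, 0, -0.004, 0, 0, -1],
    [0, 0, 0, -0.004, 0.001, 0, -1]
  ]
}}

```text
clock: 15.2
position: [0.5742, 0.0686, 0.0598]
orientation: [-0.0, -0.045, 0.999, 0.0]
force: [-7.4, -2.8, 2.0]
width: -0.0
finger_force: 4.2
```

Request:
{"name": "play_rows", "arguments": {
  "plan": [
    [0, 0, 0, -0.004, 0, 0, -1],
    [0, 0, 0, -0.004, 0, 0, -1]
  ]
}}

```text
clock: 15.4
position: [0.5745, 0.0686, 0.0597]
orientation: [-0.002, -0.045, 0.999, 0.0]
force: [-13.2, -2.4, 6.9]
width: 0.0
finger_force: 6.6
```

Request:
{"name": "play_rows", "arguments": {
  "plan": [
    [0, 0, 0, -0.004, 0, 0, -1],
    [0, 0, 0, -0.004, 0, 0, -1]
  ]
}}

```text
clock: 15.6
position: [0.5747, 0.0686, 0.0596]
orientation: [-0.003, -0.045, 0.999, 0.0]
force: [-18.6, -3.2, 12.0]
width: -0.006
finger_force: 9.2
```

Request:
{"name": "play_rows", "arguments": {
  "plan": [
    [0, 0, 0, 0, 0, 0, -1],
    [0, 0, 0, 0, 0, 0, -1],
    [0, 0, 0, 0, 0, 0, -1],
    [0, 0, 0, 0, 0, 0, -1],
    [0, 0, 0, 0, 0, 0, -1]
  ]
}}

```text
clock: 16.1
position: [0.5746, 0.0685, 0.0596]
orientation: [-0.003, -0.045, 0.999, 0.0]
force: [-16.9, -3.7, 10.4]
width: 0.007
finger_force: 8.3
```

Run:
```python
from h import *
th()
b,_=vision.read_camera("scene");a,_=vision.read_camera("top")
f=lambda im,u,v:cv2.resize(im[v:v+90,u:u+80],None,fx=5,fy=5,interpolation=cv2.INTER_CUBIC)
cv2.imwrite("pics/g5.png",np.hstack([f(a,175,155),f(b,330,190)]))
```

```text
theta 0.5896875312002233 r 0.20343265633304722 p [0.5746 0.0685 0.0596] F [-16.9  -3.7  10.4]
```

View pics/g5.png

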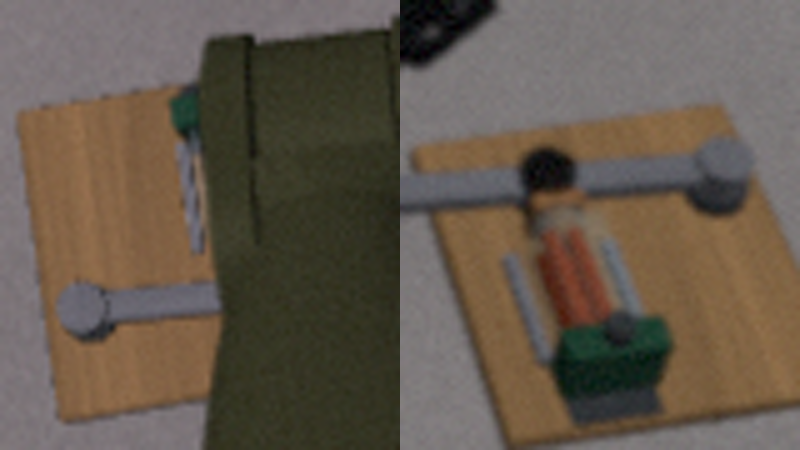

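The jar is against the backstop and the stopper head is flush with the glass (scene crop (553,200)), with the pad pressing on it. I'll top up slightly to 20 N, hold, then ease back.

Request:
{"name": "play_rows", "arguments": {
  "plan": [
    [0, 0, 0, -0.003, -0.001, 0, -1],
    [0, 0, 0, 0, 0, 0, -1],
    [0, 0, 0, 0, 0, 0, -1],
    [0, 0, 0, 0, 0, 0, -1],
    [0, 0, 0, 0, 0, 0, -1],
    [0, 0, 0, 0, 0, 0, -1]
  ]
}}

```text
clock: 16.8
position: [0.5747, 0.0686, 0.0596]
orientation: [-0.004, -0.045, 0.999, 0.0]
force: [-17.8, -3.2, 11.5]
width: 0.001
finger_force: 9.3
```

Request:
{"name": "play_rows", "arguments": {
  "plan": [
    [0, 0, 0, 0.008, 0, 0, -1],
    [0, 0, 0, 0.008, 0, 0, -1],
    [0, 0, 0, 0.01, 0, 0, -1],
    [0, 0, 0, 0.01, 0, 0, -1],
    [0, 0, 0, 0.014, 0.001, 0, -1],
    [0, 0, 0, 0.014, 0.002, 0, -1],
    [0, 0, 0, 0.014, 0.002, 0, -1],
    [0, 0, 0, 0.014, 0.002, 0, -1]
  ]
}}

```text
clock: 17.6
position: [0.5568, 0.0684, 0.06]
orientation: [0.001, -0.045, 0.999, 0.0]
force: [-3.2, 0.8, -1.5]
width: 0.001
finger_force: 1.2
```

```bash
python3 -c "
from h import *
th()"
```

```text
theta 0.5019019748780277 r 0.20245691992849996 p [0.5568 0.0684 0.06  ] F [-3.2  0.8 -1.5]
```

Request:
{"name": "play_rows", "arguments": {
  "plan": [
    [0, 0, 0, 0.019, 0.002, 0, -1],
    [0, 0, 0, 0.019, 0.003, 0, -1],
    [0, 0, 0, 0.019, 0.004, 0, -1],
    [0, 0, 0, 0.019, 0.005, 0, -1],
    [0, 0, 0, 0.019, 0.005, 0, -1],
    [0, 0, 0, 0.019, 0.006, 0, -1],
    [0, 0, 0, 0.019, 0.006, 0, -1],
    [0, 0, 0, 0.019, 0.006, 0, -1],
    [0, 0, 0, 0.018, 0.007, 0, -1],
    [0, 0, 0, 0.018, 0.007, 0, -1]
  ]
}}

```text
clock: 18.6
position: [0.5086, 0.0764, 0.06]
orientation: [0.001, -0.044, 0.999, -0.0]
force: [-2.3, -2.4, 1.1]
width: 0.003
finger_force: 1.3
```

```bash
python3 -c "
from h import *
th()"
```

```text
theta 0.2589193774461527 r 0.19926150265136816 p [0.5086 0.0764 0.06  ] F [-2.3 -2.4  1.1]
```

Request:
{"name": "play_rows", "arguments": {
  "plan": [
    [0, 0, 0, 0.018, 0.006, 0, -1],
    [0, 0, 0, 0.018, 0.007, 0, -1],
    [0, 0, 0, 0.018, 0.007, 0, -1],
    [0, 0, 0, 0.018, 0.008, 0, -1],
    [0, 0, 0, 0.018, 0.008, 0, -1],
    [0, 0, 0, 0.017, 0.009, 0, -1],
    [0, 0, 0, 0.017, 0.009, 0, -1],
    [0, 0, 0, 0.016, 0.009, 0, -1],
    [0, 0, 0, 0.012, 0.007, 0, -1]
  ]
}}

```text
clock: 19.5
position: [0.4692, 0.0909, 0.0598]
orientation: [0.001, -0.045, 0.999, -0.0]
force: [-1.2, 0.7, 0.3]
width: 0.002
finger_force: 0.5
```

```bash
python3 -c "
from h import *
th()"
```

```text
theta 0.04739348057662157 r 0.19829475952599343 p [0.4692 0.0909 0.0598] F [-1.2  0.7  0.3]
```

Slowly through the last bit, then retreat clear and rise.

Request:
{"name": "play_rows", "arguments": {
  "plan": [
    [0, 0, 0, 0.01, 0.005, 0, -1],
    [0, 0, 0, 0.01, 0.005, 0, -1],
    [0, 0, 0, 0.01, 0.004, 0, -1],
    [0, 0, 0, 0.01, 0.002, 0, -1],
    [0, 0, 0, 0.01, 0, 0, -1],
    [0, 0, 0, 0.01, 0, 0, -1],
    [0, 0, 0, 0.02, 0, 0, -1],
    [0, 0, 0, 0.04, 0, 0, -1],
    [0, 0, 0, 0.04, 0, 0, -1],
    [0, 0, 0, 0, 0, -0.05, -1]
  ]
}}

```text
clock: 20.5
position: [0.4255, 0.0905, 0.0709]
orientation: [-0.002, -0.045, 0.999, -0.001]
force: [-0.0, -0.3, 0.7]
width: 0.002
finger_force: 0.0
```

Request:
{"name": "play_rows", "arguments": {
  "plan": [
    [0, 0, 0, 0, 0, -0.14, -1],
    [0, 0, 0, 0, 0, -0.14, -1],
    [0, 0, 0, 0, 0, -0.14, -1],
    [0, 0, 0, 0, -0.12, 0, -1],
    [0, 0, 0, 0, -0.12, 0, -1],
    [0, 0, 0, 0, -0.12, 0, -1],
    [0, 0, 0, 0, 0, 0, -1],
    [0, 0, 0, 0, 0, 0, -1],
    [0, 0, 0, 0, 0, 0, -1]
  ]
}}

```text
clock: 21.4
position: [0.4367, 0.0021, 0.1772]
orientation: [0.001, -0.045, 0.999, 0.0]
force: [-0.6, -0.1, 0.1]
width: 0.003
finger_force: 0.0
```

Run:
```python
from h import *
th()
im,d=vision.read_camera("top")
hsv=cv2.cvtColor(im,cv2.COLOR_BGR2HSV);red=((hsv[...,0]<6)|(hsv[...,0]>174))&(hsv[...,1]>180)&(hsv[...,2]>70)
red[:,:180]=0;red[:230]=0;red[:,265:]=0;v,u=np.nonzero(red);print("knobpx",u.mean(),v.mean())
b,_=vision.read_camera("scene")
f=lambda im,u,v:cv2.resize(im[v:v+90,u:u+80],None,fx=5,fy=5,interpolation=cv2.INTER_CUBIC)
cv2.imwrite("pics/g6.png",np.hstack([f(im,180,165),f(b,330,175)]))
```

```text
theta 0.0740902893461372 r 0.29267111275244745 p [0.4367 0.0021 0.1772] F [-0.6 -0.1  0.1]
knobpx nan nan<stdin>:5: RuntimeWarning: Mean of empty slice.
  ret = ret.dtype.type(ret / rcount)
```

View pics/g6.png

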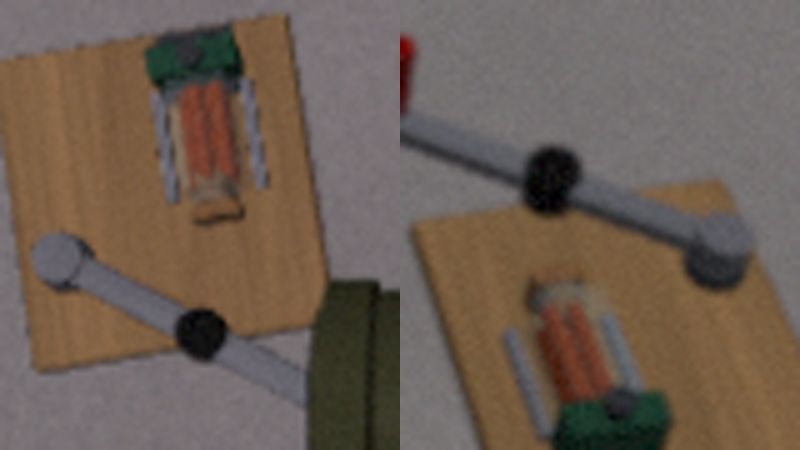

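The pad is back at its rest pixel (220, 231.5). The stopper is flush, the jar lies at the backstop, and the arm is clear.

```bash
python3 -c "
from plant import workorder
print(workorder.hand_in())"
```

```text
the job is handed in; nothing more can be done
None
```

I handed the job in at about 21 s of the 64 s allowed: the cinnamon jar lies in the press with its stopper fully home, and the lever is back at rest. I held the knob against the stop at about 18 N sideways (about 21 N in all, 22 N at most); I did not touch the other items, but took no full picture of them at the end.

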